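# Set out the sold lots in the bidders' colour trays

### The job

Four sold lots on the auction wagon each carry a coloured sticker: put every one into the round tray of the same colour, set down gently and standing upright, flat on the tray's floor. Leave the flower pot and the small cardboard box of fittings, which have no sticker, where they are.

Things in the scene. Friction and masses are not known exactly. Their poses are not given: they have to be found in the camera images.
- tin_mid (a point): Round bare-metal tea tin with a dark lid, 80 high, 56 diameter (lid, the top 18, 58), with a RED round sticker on top and a red band near its foot. Loose, 0.19 to 0.33 kg. This point is on its axis, half-way up (40 mm above its underside); z up along its axis. Sizes in mm.
- nozzle_mid (a point): Brass hose nozzle standing on its round foot, 110 high; foot 54 diameter and 24 high, above it a straight barrel 38 diameter up to 78 high (with a low bead 45 across from 30 to 36 high, for looks only), then tapering to 28-32, with a BLUE round sticker on top and a blue band round the barrel. Loose, 0.22 to 0.39 kg. This point is on its axis, half-way up (55 mm above its underside); z up along its axis. Sizes in mm.
- mill_mid (a point): Dark turned-wood pepper mill standing upright, 120 high; foot 54 diameter and 22 high, straight body 42 diameter from 22 to 78 high, head 48 diameter, with a YELLOW round sticker on top and a yellow band round the body. Loose, 0.15 to 0.26 kg. This point is on its axis, half-way up (60 mm above its underside); z up along its axis. Sizes in mm.
- jar_mid (a point): Amber glass jar with a white screw lid, 95 high; glass 55 diameter up to 70 high, lid 48 diameter, with a GREEN round sticker on top and a green band near its foot. Loose, 0.19 to 0.33 kg. This point is on its axis, half-way up (47.5 mm above its underside); z up along its axis. Sizes in mm.
- tray_red_seat (a point): Red round tray, fixed to the planks: 86 mm outside, 78 mm inside diameter, rim 14 mm above the planks, inner floor 5 mm above them. This point is the centre of its inner floor; z up.
- tray_blue_seat (a point): Blue round tray, fixed to the planks: 86 mm outside, 78 mm inside diameter, rim 14 mm above the planks, inner floor 5 mm above them. This point is the centre of its inner floor; z up.
- tray_yellow_seat (a point): Yellow round tray, fixed to the planks: 86 mm outside, 78 mm inside diameter, rim 14 mm above the planks, inner floor 5 mm above them. This point is the centre of its inner floor; z up.
- tray_green_seat (a point): Green round tray, fixed to the planks: 86 mm outside, 78 mm inside diameter, rim 14 mm above the planks, inner floor 5 mm above them. This point is the centre of its inner floor; z up.
- pot: Small terracotta flower pot without a sticker, 68 mm across the rim, 65 mm high, empty, loose; origin at the centre of its underside, z up. Not for sale: stays where it is.
- carton: Small open cardboard box of metal fittings without a sticker, 76 x 60 x 40 mm (x, y, z), loose; origin at the centre of its underside, z up. Stays where it is.

How it is judged:
At the end, for the whole second after the job is handed in: Each lot stands upright (within 0.12 rad) on the floor of the tray of its sticker's colour, its axis within 15 mm of the tray's centre and its height right within 6 mm, released and at rest; the flower pot and the cardboard box are within 25 mm of where they began (horizontal distance between tin_mid and tray_red_seat below 0.015 m and z of tin_mid in the frame of tray_red_seat between 0.034 and 0.046 m and angle between each of tin_mid, nozzle_mid, mill_mid, jar_mid's own z axis and vertical below 0.12 rad and linear speed of each of tin, nozzle, mill, jar below 0.02 m/s and angular speed of each of tin, nozzle, mill, jar below 0.2 rad/s and horizontal distance between nozzle_mid and tray_blue_seat below 0.015 m and z of nozzle_mid in the frame of tray_blue_seat between 0.049 and 0.061 m and horizontal distance between mill_mid and tray_yellow_seat below 0.015 m and z of mill_mid in the frame of tray_yellow_seat between 0.054 and 0.066 m and horizontal distance between jar_mid and tray_green_seat below 0.015 m and z of jar_mid in the frame of tray_green_seat between 0.0415 and 0.0535 m and not (distance of pot from where it was at the start of the episode above 0.025 m) and not (distance of carton from where it was at the start of the episode above 0.025 m)); the robot touches nothing.
It fails at once if the flower pot or the cardboard box is shifted by more than 25 mm (distance of any of pot, carton from where it was at the start of the episode above 0.025 m).
It fails at once if a lot is dropped or slammed into its tray (over 45 N between them) (contact force between tin and tray_red above 45 N or contact force between nozzle and tray_blue above 45 N or contact force between mill and tray_yellow above 45 N or contact force between jar and tray_green above 45 N).
It also fails if it takes over 128 s, if anything falls off the work surface, if the arm or the gripper's body presses on something with over 40 N, if the wrist force passes 120 N, or if a joint passes its speed limit or range.

### The arm

A 6-joint arm with a two-finger parallel gripper is mounted at the origin on the work surface. World frame = base frame: x ahead of the robot, y to its left, z up, the work surface at z = 0. Lengths are in m, angles in rad, forces in N, time in s.
With the tool pointing down it reaches from about 0.3 to 0.775 m from the base axis. Payload 14.6 kg.
Tool frame: the origin (TCP) lies between the finger pads; the fingertips stand bot.tip_extent ahead of it and the grasp point (between the pads) lies 6 mm ahead of it (bot.tip_extent is the distance from the TCP to the fingertips, in m); z points along the fingers, y is the line along which they close (so a half turn about z gives the same grasp; the last joint's range is limited). The gripper opens to 94 mm and grips with 3 to 60 N. Pads are 16 mm wide; open, the fingers measure 119 mm over their backs; the gripper's body (75 mm by 177 mm) begins 78 mm behind the grasp point.
Start: joints at [1.102, 0.3, 1.521, -0, 1.321, -0.067], TCP at [0.215, 0.506, 0.196] pointing down, gripper open.
Joint ranges: [-3.03, 3.03], [-0.79, 2.21], [0.23, 2.52], [-1.04, 4.18], [0, 3.07], [-2.55, 2.55]. Speed limits (rad/s): [2.22, 2.22, 2.57, 3.14, 3.14, 3.14].

### API

Orientations are given as [roll, pitch, yaw] about the fixed x, y, z axes, in that order (R = Rz(yaw) Ry(pitch) Rx(roll)).
In Python, from bench import bot, capture, nets gives the robot as it stands. The module is installed in compiled form; this text tells all that it offers.
- The arm moves only by the tool servo_tool, never from a script. Its argument "plan" is a list of rows, each a list of 7 numbers: the opening, from -1 (shut) to 1 (fully open), then the shift along the tool's x, y, z in units of 300 mm (1.0 is 300 mm), then the turn, a rotation vector about the tool's x, y, z in units of 90 degrees (1.0 is 90 degrees). A call has 1 to 10 rows; each row is the pose to reach, as a shift and turn from the pose commanded when the call began, along the tool's axes at that moment; what a row does not reach only later rows make up. A row lasts 1/10 s, in which the tool goes at most 50 mm and 8.59 degrees, less where a joint would pass 70% of its speed; a pose out of reach is approached as far as the arm can. A call with a number of a shift or a turn outside -1 to 1 is refused whole. A call with a gripper value outside its range is refused whole. The fingers move at their own pace and stop on an object; the grip force is fixed at half the most. Time passes only in rows, so rows that repeat a pose let the fingers close. It gives the time, the measured TCP pose, the force, the opening and the grip force at its end, in the units of the state.
- bot.sense(): the state, without advancing time (a new reading comes with each control period).
- capture(name): name is "scene" or "top" or "wrist"; returns a dict with "image" (480x640x3 uint8, blue, green, red), "camera_matrix" (3x3 intrinsics, pixels), "rvec" (rotation vector, rad) and "tvec" (3), from world to camera coordinates, as OpenCV has them; the wrist camera has in their place "mount" (4x4, takes a point from camera to tool coordinates, whose origin is the TCP and whose axes are the flange's). Camera axes: x right, y down, z forward; pixel columns grow to the right and rows downward; lengths in m; the calibration is good to about 2 mm. A picture is of the moment at which its call begins: read the wrist's pose just before it. There is no depth.
- bot.hand_in(): hands the job in; it is judged then, once.
Trained networks look in a picture, given as the dict that the camera call returned (one of the last four; its "shot" number tells which), for a name from the list of things; names that differ only in an ending like _2 or _b are one class to them, and where a whole thing is asked for, a point or a joint stands for the part that bears it (a point fixed in the world has none). Each returns a list of dicts, best first, with "score" (0 to 1); they miss things now and then, are a little off and sometimes report something else, mostly with a low value. They report only what shows in the picture. A call takes as long as a camera call.
- nets.find_in(picture, query): "position" ([x, y, z] in m, in world coordinates, good to about 4 mm: the middle of the surface that is visible of it).
- nets.landmark_of(picture, query): "position" ([x, y, z] in m, in world coordinates, good to about 4 mm: a listed point, or the origin of a listed thing).
The state is a dict: "t": time; "qpos": joint angles; "qvel": joint speeds; "joint_torque": joint torques, N m; "position": TCP position; "ee_rot": TCP orientation; "wrist_force": force on the tool from outside, world axes, zero at the start; "moment": the same for the moment, N m; "grip_width": finger opening in m; "grasp_force": force on a finger pad.
Only numpy, scipy, OpenCV 4.12 (cv2) and the standard library are available. Lean on these libraries where they do the work, as an engineer would, in place of code of your own. Each camera call takes 0.05 s, during which the arm holds its last target. There are 200 camera calls.

## Working session

There is one attempt and no reset: what is moved stays moved. The work goes in short steps, Python scripts to look and compute and a tool call to move; the robot and the scene stay as the last step left them, time stands still between calls to the robot, and variables do not carry over. Pictures are saved under pics/ and viewed, at most 14 in all, crops included, and the job is handed in when it is done.

Besides the shell and the picture viewer there is one more tool, called after ">>>" by a JSON object that holds its "fn" and its "kwargs". servo_tool: Moves the arm, as the interface text tells. Shifts and turns lie within -1 to 1; 1 stands for 300 mm of shift or 90 degrees of turn. Its arguments: {"type":"object","properties":{"plan":{"type":"array"}},"required":["plan"]}

```bash
mkdir -p pics; python3 - <<'E'
from bench import bot,capture,nets
import cv2
s=bot.sense();print(s['position'],s['ee_rot'],s['grip_width'],bot.tip_extent,s['t'])
for n in ['top','scene']:
    p=capture(n);cv2.imwrite(f'pics/{n}1.png',p['image'])
    for q in ['tin_mid','nozzle_mid','mill_mid','jar_mid','tray_red_seat','tray_blue_seat','tray_yellow_seat','tray_green_seat','pot','carton']:
        r=nets.landmark_of(p,q)
        print(n,q,[(round(x['score'],2),[round(float(v),3) for v in x['position']]) for x in r[:2]])
print(bot.sense()['t'])
E
```

```text
[0.21495727 0.50594816 0.1957633 ] [-3.14039515e+00 -5.52129958e-05  2.73985409e+00] 0.09422498310846027 0.025 0.0
top tin_mid [(0.8, [0.467, -0.16, 0.041])]
top nozzle_mid [(0.83, [0.44, -0.307, 0.053])]
top mill_mid [(0.87, [0.593, -0.004, 0.061])]
top jar_mid [(0.58, [0.611, -0.154, 0.045])]
top tray_red_seat [(0.98, [0.611, -0.293, 0.004])]
top tray_blue_seat [(0.7, [0.444, 0.305, 0.005])]
top tray_yellow_seat [(0.66, [0.461, -0.007, 0.007])]
top tray_green_seat [(0.77, [0.601, 0.135, 0.007]), (0.53, [0.441, 0.306, 0.007])]
top pot [(0.55, [0.617, 0.304, -0.0]), (0.47, [0.461, -0.008, 0.003])]
top carton [(0.83, [0.452, 0.144, 0.001]), (0.5, [0.461, -0.008, 0.004])]
scene tin_mid [(0.8, [0.465, -0.161, 0.039])]
scene nozzle_mid [(0.62, [0.444, -0.305, 0.058])]
scene mill_mid [(0.67, [0.593, 0.002, 0.059])]
scene jar_mid [(0.96, [0.613, -0.151, 0.045])]
scene tray_red_seat [(0.78, [0.61, -0.292, 0.003])]
scene tray_blue_seat [(0.6, [0.447, 0.306, 0.004])]
scene tray_yellow_seat [(0.74, [0.459, -0.011, 0.008])]
scene tray_green_seat [(0.85, [0.601, 0.143, 0.004])]
scene pot [(0.76, [0.617, 0.297, -0.003])]
scene carton [(0.8, [0.448, 0.142, -0.002]), (0.69, [0.602, 0.143, 0.003])]
1.1
```

View pics/top1.png

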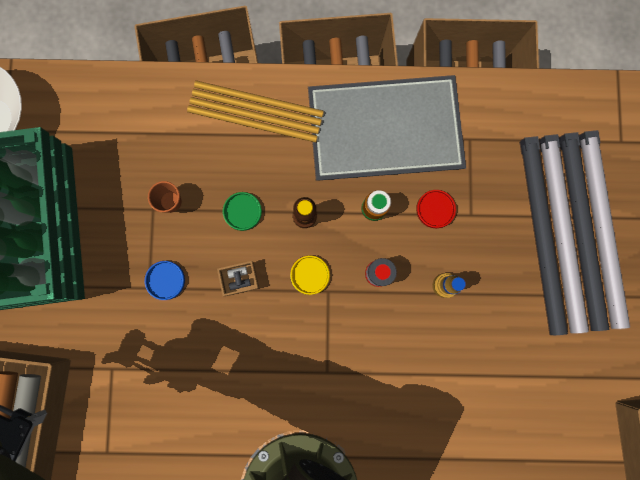

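View pics/scene1.png

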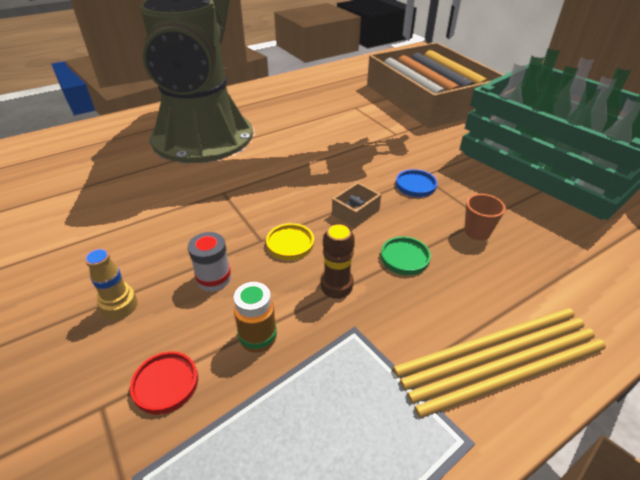

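The top view confirms the nets' layout. The mill sticker is near (305,207) and the yellow tray near (310,275). The jar is near (378,203), the green tray near (243,211) and the red tray near (437,208). The tin is near (383,272), the nozzle near (457,285) and the blue tray near (165,280). I'll refine these by colour and work out the first move.

```bash
cat > h.py <<'E'
from bench import bot,capture,nets
import cv2,numpy as np
from scipy.spatial.transform import Rotation as R
def rays(p,uv):
    Rm=cv2.Rodrigues(np.array(p['rvec'],float))[0];c=-Rm.T@np.array(p['tvec'],float).ravel()
    d=Rm.T@np.linalg.inv(p['camera_matrix'])@np.array([uv[0],uv[1],1.]);return c,d
def at(p,uv,z):
    c,d=rays(p,uv);return c+d*(z-c[2])/d[2]
HUE={'red':(170,10),'blue':(100,130),'yellow':(22,32),'green':(50,90)}
def mask(im,col):
    h=cv2.cvtColor(im,cv2.COLOR_BGR2HSV);lo,hi=HUE[col];H=h[...,0]
    m=((H>=lo)|(H<=hi)) if lo>hi else (H>=lo)&(H<=hi)
    return (m&(h[...,1]>170)&(h[...,2]>90)).astype(np.uint8)
def go(target,yaw=np.pi):
    s=bot.sense();Q=R.from_euler('xyz',s['ee_rot'])
    print('pos',s['position'].round(4),s['ee_rot'].round(4),'t',round(s['t'],2))
    print('shift',(Q.inv().apply(np.array(target)-s['position'])/.3).round(4),'turn',((Q.inv()*R.from_euler('xyz',[np.pi,0,yaw])).as_rotvec()/(np.pi/2)).round(4))
E
python3 - <<'E'
from h import *
p=capture('top')
for c,z in [('red',.08),('blue',.11),('yellow',.12),('green',.095)]:
    n,_,st,ce=cv2.connectedComponentsWithStats(mask(p['image'],c))
    for i in range(1,n):
        if 60<st[i,4]<2500 and 140<ce[i,1]<310: print(c,st[i,4],ce[i].round(1),at(p,ce[i],.012 if st[i,4]>700 else z).round(4))
go([.593,-.002,.2])
E
```

```text
red 171 [171.1 192.9] [0.6231 0.279  0.08  ]
red 1246 [435.8 208.5] [ 0.6117 -0.2927  0.012 ]
red 184 [382.3 271.5] [ 0.4663 -0.1642  0.08  ]
blue 1102 [165.3 279.9] [0.4433 0.2998 0.012 ]
blue 135 [458.1 283.7] [ 0.4429 -0.3121  0.11  ]
yellow 193 [304.5 207.1] [ 0.5913 -0.0014  0.12  ]
yellow 1227 [309.5 274.8] [ 0.46   -0.0147  0.012 ]
green 968 [243.4 211.1] [0.5982 0.1342 0.012 ]
green 145 [378.9 201.2] [ 0.6107 -0.155   0.095 ]
pos [0.2151 0.5062 0.1963] [-3.1415  0.      2.7398] t 1.15
shift [-1.8218 -1.0664 -0.0121] turn [-0.      0.     -0.2558]
```

>>> {"fn": "servo_tool", "kwargs": {"plan": [[1,-0.12,-0.07,0,0,0,-0.08],[1,-0.25,-0.14,0,0,0,-0.16],[1,-0.38,-0.22,0,0,0,-0.2558],[1,-0.5,-0.29,0,0,0,-0.2558],[1,-0.63,-0.37,0,0,0,-0.2558],[1,-0.75,-0.44,0,0,0,-0.2558],[1,-0.88,-0.52,0,0,0,-0.2558],[1,-0.95,-0.55,0,0,0,-0.2558],[1,-0.95,-0.55,0,0,0,-0.2558]]}}

```text
t: 2.05
position: [0.4143, 0.2411, 0.1964]
ee_rot: [-3.141, 0.0, 3.138]
wrist_force: [0.2, 0.1, -0.6]
grip_width: 0.0939
grasp_force: 0.0
```

```bash
python3 -c "
from h import *
go([.593,-.002,.2])"
```

```text
pos [0.4143 0.2411 0.1964] [-3.1415e+00  3.0000e-04  3.1383e+00] t 2.05
shift [-0.5985 -0.8083 -0.0118] turn [-0.0001  0.0002 -0.0021]
```

>>> {"fn": "servo_tool", "kwargs": {"plan": [[1,-0.09,-0.13,0,0,0,0],[1,-0.19,-0.26,0,0,0,0],[1,-0.28,-0.39,-0.03,0,0,0],[1,-0.37,-0.52,-0.06,0,0,0],[1,-0.47,-0.65,-0.08,0,0,0],[1,-0.55,-0.75,-0.08,0,0,0],[1,-0.5985,-0.8083,-0.08,0,0,0],[1,-0.5985,-0.8083,-0.08,0,0,0],[1,-0.5985,-0.8083,-0.08,0,0,0]]}}

```text
t: 2.95
position: [0.5921, 0.0014, 0.22]
ee_rot: [3.141, -0.001, -3.141]
wrist_force: [-0.7, 1.1, 0.1]
grip_width: 0.0945
grasp_force: 0.0
```

```bash
cat >> h.py <<'E'
def wrist(specs,name=None):
    s=bot.sense();p=capture('wrist')
    T=np.eye(4);T[:3,:3]=R.from_euler('xyz',s['ee_rot']).as_matrix();T[:3,3]=s['position']
    W=T@np.array(p['mount']);Ri=W[:3,:3].T
    p2=dict(camera_matrix=p['camera_matrix'],rvec=cv2.Rodrigues(Ri)[0],tvec=-Ri@W[:3,3])
    if name: cv2.imwrite(f'pics/{name}.png',p['image'])
    for c,z in specs:
        n,_,st,ce=cv2.connectedComponentsWithStats(mask(p['image'],c))
        for i in range(1,n):
            if st[i,4]>400: print(c,z,st[i].tolist(),ce[i].round(1),at(p2,ce[i],z).round(4))
    return p
E
python3 - <<'E'
from h import *
p=wrist([('yellow',.12),('yellow',.012),('green',.012),('green',.095)],'w1')
for q in ['mill_mid','tray_yellow_seat']:print([(r['score'],r['position']) for r in nets.landmark_of(p,q)])
go([.593,-.002,.2])
E
```

```text
yellow 0.12 [270, 53, 82, 87, 5441] [310.5  96.5] [ 0.4754 -0.0088  0.12  ]
yellow 0.12 [306, 224, 36, 35, 971] [323.2 240.5] [0.5909 0.001  0.12  ]
yellow 0.012 [270, 53, 82, 87, 5441] [310.5  96.5] [ 0.4595 -0.0125  0.012 ]
yellow 0.012 [306, 224, 36, 35, 971] [323.2 240.5] [0.6181 0.001  0.012 ]
green 0.012 [407, 189, 72, 71, 3454] [439.3 224.1] [0.5984 0.1369 0.012 ]
green 0.095 [407, 189, 72, 71, 3454] [439.3 224.1] [0.5816 0.1085 0.095 ]
[(0.61, [0.5909, -0.0023, 0.0568])]
[(0.75, [0.459, -0.0124, 0.0037])]
pos [0.592  0.0018 0.2206] [ 3.1415e+00  2.0000e-04 -3.1401e+00] t 3.1
shift [-0.0034 -0.0126  0.0687] turn [0.0001 0.0001 0.001 ]
```

View pics/w1.png

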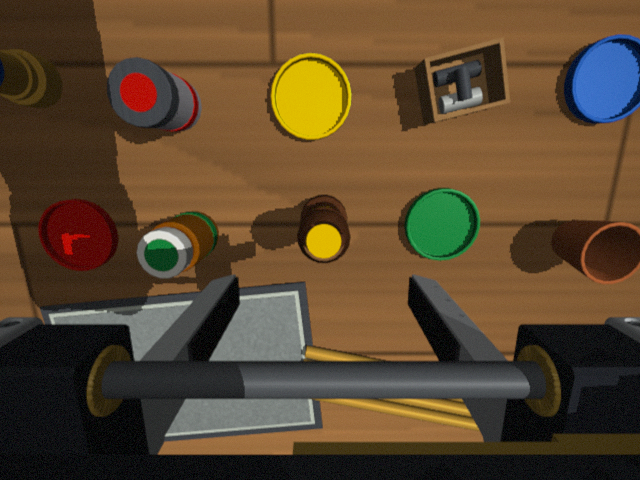

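The wrist view shows the mill's sticker at (323,240), with the fingers clear on both sides. The yellow tray is at (310,96) and the green tray at (439,224). Descending and gripping.

>>> {"fn": "servo_tool", "kwargs": {"plan": [[1,0.003,-0.004,0.13,0,0,0],[1,0.003,-0.004,0.28,0,0,0],[1,0.003,-0.004,0.42,0,0,0],[1,0.003,-0.004,0.532,0,0,0],[1,0.003,-0.004,0.532,0,0,0],[-1,0.003,-0.004,0.532,0,0,0],[-1,0.003,-0.004,0.532,0,0,0],[-1,0.003,-0.004,0.532,0,0,0],[-1,0.003,-0.004,0.532,0,0,0],[-1,0.003,-0.004,0.532,0,0,0]]}}

```text
t: 4.1
position: [0.5917, -0.0008, 0.0615]
ee_rot: [-3.142, 0.001, 3.142]
wrist_force: [0.5, 0.5, 0.4]
grip_width: 0.0577
grasp_force: 0.0
```

>>> {"fn": "servo_tool", "kwargs": {"plan": [[-1,0,0,0,0,0,0],[-1,0,0,0,0,0,0],[-1,0,0,-0.05,0,0,0],[-1,0,0,-0.1,0,0,0],[-1,0,0,-0.15,0,0,0],[-1,0,0,-0.15,0,0,0]]}}

```text
t: 4.7
position: [0.5927, -0.0009, 0.1089]
ee_rot: [-3.141, 0.004, -3.142]
wrist_force: [0.5, -0.1, -2.0]
grip_width: 0.0476
grasp_force: 30.0
```

```bash
python3 -c "
from h import *
go([.4595,-.0125,.0677])"
```

```text
pos [ 0.5927 -0.0009  0.1089] [-3.1413  0.0045 -3.1415] t 4.7
shift [ 0.4448 -0.0386  0.1353] turn [-0.0002  0.0028  0.    ]
```

```bash
python3 - <<'E'
from h import *
for n in ['scene','top','wrist']:
    p=capture(n); print(n,[(r['score'],r['position']) for r in nets.landmark_of(p,'mill_mid')])
    if n!='top': cv2.imwrite(f'pics/m_{n}.png',p['image'] if n=='wrist' else p['image'][150:390,100:500].repeat(2,0).repeat(2,1)[:600])
print(bot.sense()['position'],bot.sense()['grip_width'])
E
```

```text
scene [(0.94, [0.5936, -0.0026, 0.1079])]
top [(0.38, [0.6123, -0.152, 0.048])]
wrist [(0.87, [0.5929, -0.003, 0.1005]), (0.5, [0.6107, -0.1517, 0.0443])]
[ 0.59116945 -0.00080971  0.10506874] 0.04759144997785423
```

View pics/m_scene.png

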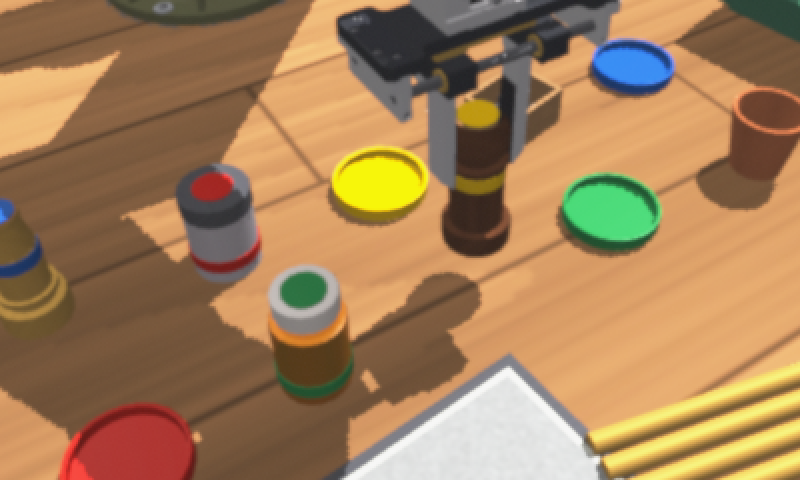

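The mill is held upright by its head, with its base about 44 mm above the planks and not slipped. Moving over the tray and lowering slowly.

>>> {"fn": "servo_tool", "kwargs": {"plan": [[-1,0.06,-0.005,0,0,0,0],[-1,0.15,-0.013,0,0,0,0],[-1,0.25,-0.022,0,0,0,0],[-1,0.34,-0.03,0,0,0,0],[-1,0.41,-0.036,0,0,0,0],[-1,0.439,-0.039,0,0,0,0],[-1,0.439,-0.039,0.03,0,0,0],[-1,0.439,-0.039,0.06,0,0,0],[-1,0.439,-0.039,0.09,0,0,0],[-1,0.439,-0.039,0.09,0,0,0]]}}

```text
t: 6.0
position: [0.4594, -0.0124, 0.0769]
ee_rot: [3.141, -0.003, -3.141]
wrist_force: [0.4, -0.7, -1.1]
grip_width: 0.0477
grasp_force: 30.0
```

```bash
python3 - <<'E'
from h import *
p=wrist([('yellow',.145)],'w2')
p=capture('scene');print([(r['score'],r['position']) for r in nets.landmark_of(p,'mill_mid')])
go([.4595,-.0125,.0665])
E
```

```text
yellow 0.145 [268, 198, 113, 80, 3725] [323.6 230.6] [ 0.4124 -0.0126  0.145 ]
yellow 0.145 [287, 303, 72, 58, 3457] [322.1 333.7] [ 0.4533 -0.0132  0.145 ]
[(0.84, [0.461, -0.0148, 0.0776])]
pos [ 0.4601 -0.0125  0.0786] [ 3.1416e+00 -3.0000e-04 -3.1415e+00] t 6.15
shift [ 0.0019 -0.      0.0404] turn [ 0.     -0.0002  0.    ]
```

>>> {"fn": "servo_tool", "kwargs": {"plan": [[-1,0.001,0,0.008,0,0,0],[-1,0.001,0,0.016,0,0,0],[-1,0.001,0,0.023,0,0,0],[-1,0.001,0,0.029,0,0,0],[-1,0.001,0,0.034,0,0,0],[-1,0.001,0,0.037,0,0,0],[-1,0.001,0,0.037,0,0,0]]}}

```text
t: 6.85
position: [0.4595, -0.0125, 0.0676]
ee_rot: [3.142, -0.0, -3.142]
wrist_force: [0.1, -0.6, -0.8]
grip_width: 0.0475
grasp_force: 30.0
```

>>> {"fn": "servo_tool", "kwargs": {"plan": [[-1,0,0,0.003,0,0,0],[-1,0,0,0.006,0,0,0],[-1,0,0,0.006,0,0,0]]}}

```text
t: 7.15
position: [0.4596, -0.0125, 0.0659]
ee_rot: [3.142, 0.0, -3.142]
wrist_force: [-0.1, 0.3, 0.4]
grip_width: 0.0475
grasp_force: 30.0
```

>>> {"fn": "servo_tool", "kwargs": {"plan": [[-1,0,0,0.003,0,0,0],[-1,0,0,0.003,0,0,0]]}}

```text
t: 7.35
position: [0.4602, -0.0125, 0.0658]
ee_rot: [-3.142, 0.002, -3.142]
wrist_force: [-1.8, 2.3, 9.2]
grip_width: 0.0472
grasp_force: 30.0
```

>>> {"fn": "servo_tool", "kwargs": {"plan": [[0,0,0,0,0,0,0],[1,0,0,0,0,0,0],[1,0,0,0,0,0,0],[1,0,0,0,0,0,0],[1,0,0,0,0,0,0],[1,0,0,-0.07,0,0,0],[1,0,0,-0.2,0,0,0],[1,0,0,-0.35,0,0,0],[1,0,0,-0.48,0,0,0],[1,0,0,-0.48,0,0,0]]}}

```text
t: 8.35
position: [0.4613, -0.0127, 0.2137]
ee_rot: [-3.141, 0.008, -3.142]
wrist_force: [-1.2, 0.4, -0.4]
grip_width: 0.0938
grasp_force: 0.0
```

>>> {"fn": "servo_tool", "kwargs": {"plan": [[1,0,-0.1,0,0,0,0],[1,0,-0.24,0,0,0,0],[1,-0.01,-0.38,0,0,0,0],[1,-0.02,-0.47,0,0,0,0],[1,-0.02,-0.5,0,0,0,0],[1,-0.02,-0.5,0,0,0,0]]}}

```text
t: 8.95
position: [0.4652, -0.163, 0.2081]
ee_rot: [3.141, -0.001, 3.14]
wrist_force: [0.1, 0.4, -0.1]
grip_width: 0.0942
grasp_force: 0.0
```

```bash
python3 - <<'E'
from h import *
p=wrist([('red',.08),('red',.012),('yellow',.125)],'w3')
for q in ['tin_mid','mill_mid','nozzle_mid']:print([(r['score'],r['position']) for r in nets.landmark_of(p,q)])
go([.4655,-.163,.047])
E
```

```text
red 0.08 [308, 220, 34, 33, 879] [324.8 235.7] [ 0.4664 -0.1618  0.08  ]
red 0.08 [209, 307, 48, 54, 1576] [236.4 338.8] [ 0.5744 -0.2523  0.08  ]
red 0.012 [308, 220, 34, 33, 879] [324.8 235.7] [ 0.4825 -0.1615  0.012 ]
red 0.012 [209, 307, 48, 54, 1576] [236.4 338.8] [ 0.6137 -0.2714  0.012 ]
yellow 0.125 [420, 178, 75, 76, 2017] [448.  211.9] [ 0.4365 -0.0641  0.125 ]
yellow 0.125 [493, 222, 38, 36, 1097] [511.4 239.4] [ 0.4592 -0.0105  0.125 ]
[]
[]
[(0.74, [0.4448, -0.3077, 0.0575])]
pos [ 0.4656 -0.1614  0.2089] [ 3.1414 -0.     -3.1403] t 9.15
shift [ 2.000e-04 -5.400e-03  5.396e-01] turn [ 0.0001 -0.      0.0008]
```

View pics/w3.png

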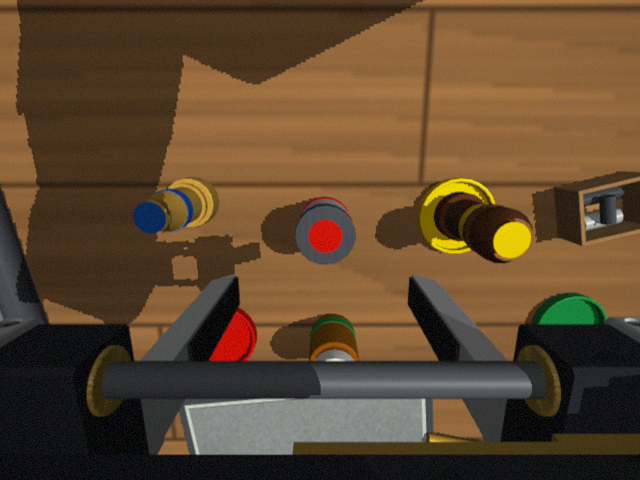

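The mill stands in its tray, and the tin's sticker is centred at (325,236). Gripping the tin.

>>> {"fn": "servo_tool", "kwargs": {"plan": [[1,-0.002,-0.002,0.13,0,0,0],[1,-0.002,-0.002,0.28,0,0,0],[1,-0.002,-0.002,0.41,0,0,0],[1,-0.002,-0.002,0.476,0,0,0],[-1,-0.002,-0.002,0.476,0,0,0],[-1,-0.002,-0.002,0.476,0,0,0],[-1,-0.002,-0.002,0.476,0,0,0],[-1,-0.002,-0.002,0.476,0,0,0],[-1,-0.002,-0.002,0.476,0,0,0],[-1,-0.002,-0.002,0.476,0,0,0]]}}

```text
t: 10.15
position: [0.4666, -0.1631, 0.067]
ee_rot: [-3.141, 0.001, 3.142]
wrist_force: [0.8, 2.2, 5.9]
grip_width: 0.0567
grasp_force: 30.0
```

>>> {"fn": "servo_tool", "kwargs": {"plan": [[-1,0,0,0,0,0,0],[-1,0,0,0,0,0,0],[-1,0,0,0,0,0,0]]}}

```text
t: 10.45
position: [0.4666, -0.1631, 0.067]
ee_rot: [-3.141, 0.001, 3.142]
wrist_force: [0.1, 1.9, 6.0]
grip_width: 0.0568
grasp_force: 30.0
```

>>> {"fn": "servo_tool", "kwargs": {"plan": [[-1,0,0,-0.03,0,0,0],[-1,0,0,-0.09,0,0,0],[-1,0,0,-0.18,0,0,0],[-1,0,0,-0.28,0,0,0],[-1,0,0,-0.37,0,0,0],[-1,0,0,-0.417,0,0,0],[-1,0,0,-0.417,0,0,0]]}}

```text
t: 11.15
position: [0.4667, -0.1634, 0.1934]
ee_rot: [-3.14, 0.003, 3.142]
wrist_force: [0.9, 1.0, -2.5]
grip_width: 0.0566
grasp_force: 30.0
```

>>> {"fn": "servo_tool", "kwargs": {"plan": [[-1,-0.04,-0.035,0,0,0,0],[-1,-0.11,-0.1,0,0,0,0],[-1,-0.2,-0.18,0,0,0,0],[-1,-0.29,-0.26,0,0,0,0],[-1,-0.38,-0.34,0,0,0,0],[-1,-0.45,-0.4,0,0,0,0],[-1,-0.481,-0.4265,0,0,0,0],[-1,-0.481,-0.4265,0,0,0,0]]}}

```text
t: 11.95
position: [0.6104, -0.2917, 0.1889]
ee_rot: [3.14, -0.003, 3.141]
wrist_force: [-0.4, 0.1, -1.5]
grip_width: 0.0568
grasp_force: 30.0
```

```bash
python3 - <<'E'
from h import *
p=wrist([('red',.2)],'w4')
print([(r['score'],r['position']) for r in nets.landmark_of(p,'tray_red_seat')])
p=capture('scene')
for q in ['tray_red_seat','tin_mid']:print([(r['score'],r['position']) for r in nets.landmark_of(p,q)])
go([.611,-.291,.072])
print(bot.sense()['wrist_force'],bot.sense()['grip_width'])
E
```

```text
red 0.2 [284, 186, 82, 69, 2753] [324.1 211.2] [ 0.5656 -0.2916  0.2   ]
red 0.2 [294, 266, 59, 55, 2529] [323.2 293.2] [ 0.6113 -0.2921  0.2   ]
[(0.78, [0.6149, -0.2843, -0.0005])]
[(0.7, [0.6122, -0.2929, 0.0014])]
[(0.88, [0.6071, -0.2927, 0.1644])]
pos [ 0.61   -0.2905  0.1914] [ 3.1416 -0.     -3.1412] t 12.2
shift [-0.0033 -0.0016  0.3981] turn [ 0.     -0.      0.0002]
[-0.25308691  0.40630251 -2.68932683] 0.056621795138931445
```

>>> {"fn": "servo_tool", "kwargs": {"plan": [[-1,-0.003,-0.002,0.08,0,0,0],[-1,-0.004,-0.003,0.18,0,0,0],[-1,-0.004,-0.003,0.27,0,0,0],[-1,-0.004,-0.003,0.33,0,0,0],[-1,-0.004,-0.003,0.355,0,0,0],[-1,-0.004,-0.003,0.365,0,0,0],[-1,-0.004,-0.003,0.373,0,0,0],[-1,-0.004,-0.003,0.38,0,0,0],[-1,-0.004,-0.003,0.387,0,0,0],[-1,-0.004,-0.003,0.387,0,0,0]]}}

```text
t: 13.2
position: [0.6116, -0.292, 0.0753]
ee_rot: [-3.141, 0.0, 3.142]
wrist_force: [-0.8, -0.2, -2.5]
grip_width: 0.0566
grasp_force: 30.0
```

>>> {"fn": "servo_tool", "kwargs": {"plan": [[-1,0,0,0.004,0,0,0],[-1,0,0,0.008,0,0,0],[-1,0,0,0.008,0,0,0]]}}

```text
t: 13.5
position: [0.6116, -0.2919, 0.0726]
ee_rot: [3.141, -0.0, 3.142]
wrist_force: [-0.5, 0.2, -2.1]
grip_width: 0.0568
grasp_force: 30.0
```

>>> {"fn": "servo_tool", "kwargs": {"plan": [[-1,0,0,0.003,0,0,0],[-1,0,0,0.003,0,0,0]]}}

```text
t: 13.7
position: [0.6118, -0.292, 0.0721]
ee_rot: [-3.141, 0.0, -3.142]
wrist_force: [0.4, 0.7, 0.0]
grip_width: 0.0565
grasp_force: 30.0
```

>>> {"fn": "servo_tool", "kwargs": {"plan": [[-1,0,0,0.003,0,0,0],[-1,0,0,0.003,0,0,0]]}}

```text
t: 13.9
position: [0.6121, -0.292, 0.072]
ee_rot: [-3.141, 0.002, -3.142]
wrist_force: [-0.8, 1.6, 5.3]
grip_width: 0.0568
grasp_force: 30.0
```

>>> {"fn": "servo_tool", "kwargs": {"plan": [[0.5,0,0,0,0,0,0],[1,0,0,0,0,0,0],[1,0,0,0,0,0,0],[1,0,0,0,0,0,0],[1,0,0,0,0,0,0],[1,0,0,-0.07,0,0,0],[1,0,0,-0.2,0,0,0],[1,0,0,-0.35,0,0,0],[1,0,0,-0.46,0,0,0],[1,0,0,-0.46,0,0,0]]}}

```text
t: 14.9
position: [0.613, -0.2927, 0.2147]
ee_rot: [-3.138, 0.007, -3.142]
wrist_force: [-1.2, 0.9, 0.5]
grip_width: 0.0941
grasp_force: 0.0
```

>>> {"fn": "servo_tool", "kwargs": {"plan": [[1,0,0.1,0,0,0,0],[1,0,0.22,0,0,0,0],[1,0,0.35,0,0,0,0],[1,0.003,0.43,0,0,0,0],[1,0.003,0.463,0,0,0,0],[1,0.003,0.463,0,0,0,0]]}}

```text
t: 15.5
position: [0.6107, -0.1524, 0.2086]
ee_rot: [3.141, -0.0, -3.14]
wrist_force: [-0.4, -1.1, -0.1]
grip_width: 0.0941
grasp_force: 0.0
```

```bash
python3 - <<'E'
from h import *
p=wrist([('red',.085),('green',.095),('green',.012)],'w5')
for q in ['tin_mid','jar_mid','tray_green_seat']:print([(r['score'],r['position']) for r in nets.landmark_of(p,q)])
go([.6105,-.153,.056])
E
```

```text
red 0.085 [166, 184, 76, 74, 1711] [214.4 211. ] [ 0.5878 -0.2521  0.085 ]
red 0.085 [158, 220, 34, 32, 868] [174.7 235.6] [ 0.6109 -0.2909  0.085 ]
green 0.095 [548, 174, 76, 74, 3301] [580.1 211.1] [0.5861 0.0742 0.095 ]
green 0.095 [308, 223, 33, 32, 844] [323.7 238.5] [ 0.6111 -0.1523  0.095 ]
green 0.012 [548, 174, 76, 74, 3301] [580.1 211.1] [0.5997 0.1365 0.012 ]
green 0.012 [308, 223, 33, 32, 844] [323.7 238.5] [ 0.6315 -0.1522  0.012 ]
[(0.93, [0.61, -0.2947, 0.0429])]
[(0.8, [0.6126, -0.1495, 0.0454])]
[]
pos [ 0.6106 -0.1544  0.2086] [-3.1416e+00 -3.0000e-04  3.1402e+00] t 15.7
shift [2.000e-04 4.500e-03 5.087e-01] turn [-0.     -0.0002 -0.0009]
```

View pics/w5.png

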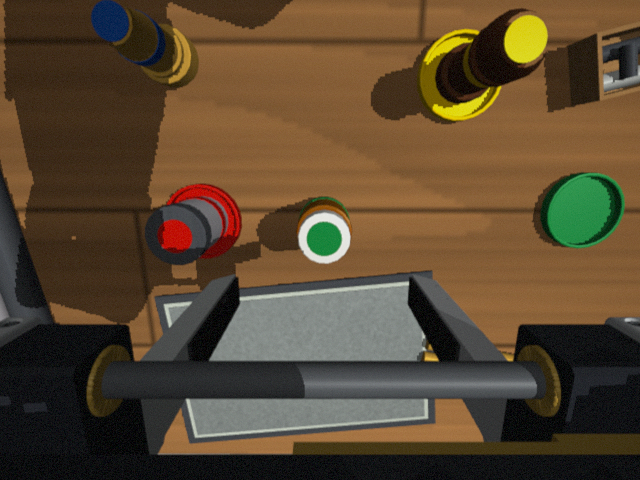

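The tin is upright in the red tray. The jar is centred at (324,238). Gripping the jar.

>>> {"fn": "servo_tool", "kwargs": {"plan": [[1,0,0.006,0.13,0,0,0],[1,0,0.006,0.28,0,0,0],[1,0,0.006,0.43,0,0,0],[1,0,0.006,0.525,0,0,0],[-1,0,0.006,0.525,0,0,0],[-1,0,0.006,0.525,0,0,0],[-1,0,0.006,0.525,0,0,0],[-1,0,0.006,0.525,0,0,0],[-1,0,0.006,0.525,0,0,0],[-1,0,0.006,0.525,0,0,0]]}}

```text
t: 16.7
position: [0.6112, -0.1515, 0.0525]
ee_rot: [-3.141, 0.002, -3.142]
wrist_force: [-0.2, -0.9, 4.1]
grip_width: 0.054
grasp_force: 30.0
```

>>> {"fn": "servo_tool", "kwargs": {"plan": [[-1,0,0,0,0,0,0],[-1,0,0,0,0,0,0],[-1,0,0,0,0,0,0]]}}

```text
t: 17.0
position: [0.6112, -0.1515, 0.0525]
ee_rot: [-3.141, 0.002, -3.142]
wrist_force: [-0.4, 0.2, 6.6]
grip_width: 0.0542
grasp_force: 30.0
```

>>> {"fn": "servo_tool", "kwargs": {"plan": [[-1,0,0,-0.03,0,0,0],[-1,0,0,-0.09,0,0,0],[-1,0,0,-0.18,0,0,0],[-1,0,0,-0.27,0,0,0],[-1,0,0,-0.32,0,0,0],[-1,0,0,-0.333,0,0,0],[-1,0,0,-0.333,0,0,0]]}}

```text
t: 17.7
position: [0.6106, -0.1512, 0.151]
ee_rot: [3.141, -0.0, -3.142]
wrist_force: [-0.9, 0.4, -2.3]
grip_width: 0.0543
grasp_force: 30.0
```

>>> {"fn": "servo_tool", "kwargs": {"plan": [[-1,0.005,0.06,0,0,0,0],[-1,0.01,0.17,0,0,0,0],[-1,0.015,0.3,0,0,0,0],[-1,0.02,0.44,0,0,0,0],[-1,0.025,0.58,0,0,0,0],[-1,0.03,0.72,0,0,0,0],[-1,0.035,0.84,0,0,0,0],[-1,0.04,0.93,0,0,0,0],[-1,0.04,0.962,0,0,0,0],[-1,0.04,0.962,0,0,0,0]]}}

```text
t: 18.7
position: [0.598, 0.1385, 0.1503]
ee_rot: [-3.141, -0.002, -3.14]
wrist_force: [-0.5, 0.3, -2.7]
grip_width: 0.054
grasp_force: 30.0
```

```bash
python3 - <<'E'
from h import *
p=capture('scene')
for q in ['tray_green_seat','jar_mid']:print([(r['score'],r['position']) for r in nets.landmark_of(p,q)])
go([.599,.137,.0575])
print(bot.sense()['wrist_force'],bot.sense()['grip_width'])
E
```

```text
[]
[(0.58, [0.5942, 0.1383, 0.1418])]
pos [0.5987 0.1363 0.1509] [-3.1413e+00 -6.0000e-04  3.1407e+00] t 18.85
shift [-0.0013  0.0025  0.3115] turn [-0.0002 -0.0004 -0.0006]
[ 0.3999632   0.60566912 -2.02981425] 0.053702424829242416
```

>>> {"fn": "servo_tool", "kwargs": {"plan": [[-1,-0.001,0.002,0.07,0,0,0],[-1,-0.001,0.002,0.15,0,0,0],[-1,-0.001,0.002,0.22,0,0,0],[-1,-0.001,0.002,0.265,0,0,0],[-1,-0.001,0.002,0.28,0,0,0],[-1,-0.001,0.002,0.288,0,0,0],[-1,-0.001,0.002,0.295,0,0,0],[-1,-0.001,0.002,0.301,0,0,0],[-1,-0.001,0.002,0.305,0,0,0],[-1,-0.001,0.002,0.305,0,0,0]]}}

```text
t: 19.85
position: [0.5991, 0.1379, 0.06]
ee_rot: [3.142, 0.0, -3.142]
wrist_force: [-1.3, -0.1, -1.7]
grip_width: 0.054
grasp_force: 30.0
```

>>> {"fn": "servo_tool", "kwargs": {"plan": [[-1,0,0,0.003,0,0,0],[-1,0,0,0.006,0,0,0],[-1,0,0,0.006,0,0,0]]}}

```text
t: 20.15
position: [0.5989, 0.138, 0.0579]
ee_rot: [-3.142, -0.0, -3.142]
wrist_force: [-0.3, -0.2, -2.1]
grip_width: 0.0539
grasp_force: 30.0
```

>>> {"fn": "servo_tool", "kwargs": {"plan": [[-1,0,0,0.002,0,0,0],[-1,0,0,0.002,0,0,0]]}}

```text
t: 20.35
position: [0.5991, 0.1379, 0.0576]
ee_rot: [3.142, 0.0, -3.142]
wrist_force: [0.3, 0.7, -1.3]
grip_width: 0.0538
grasp_force: 30.0
```

>>> {"fn": "servo_tool", "kwargs": {"plan": [[-1,0,0,0.003,0,0,0],[-1,0,0,0.003,0,0,0]]}}

```text
t: 20.55
position: [0.5994, 0.1379, 0.0575]
ee_rot: [3.142, 0.001, -3.142]
wrist_force: [-2.6, -1.4, 6.6]
grip_width: 0.054
grasp_force: 30.0
```

>>> {"fn": "servo_tool", "kwargs": {"plan": [[-1,0,0,0.002,0,0,0],[-1,0,0,0.002,0,0,0]]}}

```text
t: 20.75
position: [0.5996, 0.1379, 0.0575]
ee_rot: [3.141, 0.002, 3.142]
wrist_force: [-3.9, -2.8, 11.1]
grip_width: 0.0542
grasp_force: 30.0
```

>>> {"fn": "servo_tool", "kwargs": {"plan": [[0.5,0,0,0,0,0,0],[1,0,0,0,0,0,0],[1,0,0,0,0,0,0],[1,0,0,0,0,0,0],[1,0,0,0,0,0,0],[1,0,0,-0.07,0,0,0],[1,0,0,-0.2,0,0,0],[1,0,0,-0.35,0,0,0],[1,0,0,-0.5,0,0,0],[1,0,0,-0.54,0,0,0]]}}

```text
t: 21.75
position: [0.6003, 0.1382, 0.2234]
ee_rot: [3.14, 0.007, -3.142]
wrist_force: [-0.6, 0.7, 0.3]
grip_width: 0.0942
grasp_force: 0.0
```

```bash
python3 - <<'E'
from h import *
p=wrist([('green',.1),('green',.012),('blue',.012)],'w6')
for q in ['jar_mid','tray_blue_seat','pot','carton']:print([(r['score'],r['position']) for r in nets.landmark_of(p,q)])
go([.443,-.3095,.22])
E
```

```text
green 0.1 [294, 180, 68, 64, 914] [332.5 196.9] [0.5654 0.1463 0.1   ]
green 0.1 [307, 218, 32, 31, 796] [322.3 233.1] [0.5989 0.1371 0.1   ]
green 0.012 [294, 180, 68, 64, 914] [332.5 196.9] [0.5769 0.1488 0.012 ]
green 0.012 [307, 218, 32, 31, 796] [322.3 233.1] [0.6198 0.1369 0.012 ]
blue 0.012 [442, 25, 81, 89, 4910] [478.7  69.8] [0.443  0.3023 0.012 ]
[(0.95, [0.6008, 0.1377, 0.0527])]
[(0.63, [0.442, 0.3076, 0.0067])]
[(0.8, [0.6201, 0.2979, -0.0028])]
[(0.8, [0.4487, 0.1445, 0.0023])]
pos [0.5984 0.1378 0.2158] [-3.1411e+00 -3.0000e-03 -3.1415e+00] t 22.0
shift [ 0.5182 -1.4911 -0.0117] turn [-0.0003 -0.0019  0.    ]
```

>>> {"fn": "servo_tool", "kwargs": {"plan": [[1,0.03,-0.1,0,0,0,0],[1,0.08,-0.24,0,0,0,0],[1,0.14,-0.39,0,0,0,0],[1,0.19,-0.54,0,0,0,0],[1,0.24,-0.69,0,0,0,0],[1,0.29,-0.83,-0.01,0,0,0],[1,0.33,-0.94,-0.01,0,0,0],[1,0.345,-0.99,-0.01,0,0,0]]}}

```text
t: 22.8
position: [0.4939, -0.1613, 0.2193]
ee_rot: [3.141, -0.003, 3.139]
wrist_force: [0.3, 0.2, -0.7]
grip_width: 0.0937
grasp_force: 0.0
```

>>> {"fn": "servo_tool", "kwargs": {"plan": [[1,0.04,-0.12,0,0,0,0],[1,0.09,-0.27,0,0,0,0],[1,0.14,-0.41,0,0,0,0],[1,0.17,-0.48,0,0,0,0],[1,0.173,-0.5,0,0,0,0],[1,0.173,-0.5,0,0,0,0]]}}

```text
t: 23.4
position: [0.4433, -0.3091, 0.2196]
ee_rot: [3.14, -0.002, 3.14]
wrist_force: [0.8, 0.5, 0.1]
grip_width: 0.0941
grasp_force: 0.0
```

```bash
python3 - <<'E'
from h import *
p=wrist([('blue',.11)],'w7')
for q in ['nozzle_mid','tin_mid']:print([(r['score'],r['position']) for r in nets.landmark_of(p,q)])
go([.443,-.3095,.064])
E
```

```text
blue 0.11 [309, 225, 29, 29, 665] [323.1 239.1] [ 0.4431 -0.3094  0.11  ]
[(0.95, [0.4444, -0.3086, 0.0563]), (0.55, [0.6108, -0.2939, 0.042])]
[(0.79, [0.6097, -0.2952, 0.0469])]
pos [ 0.444  -0.308   0.2205] [ 3.1410e+00 -5.0000e-04 -3.1403e+00] t 23.55
shift [ 0.0032 -0.0054  0.5217] turn [ 0.0004 -0.0003  0.0008]
```

View pics/w7.png

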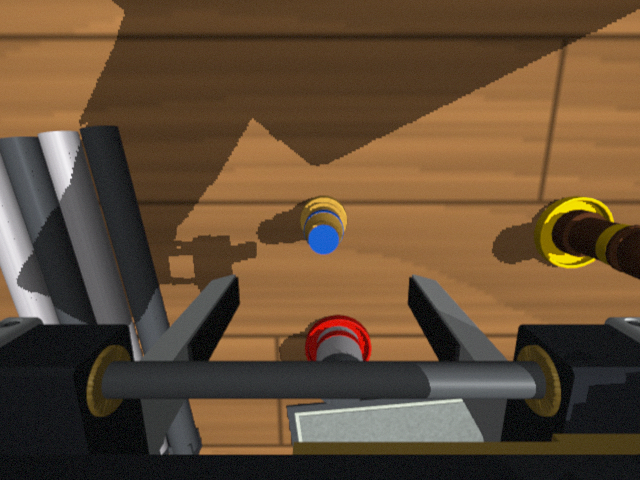

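The nozzle's sticker is at (323,239), between the fingers. Gripping the barrel.

>>> {"fn": "servo_tool", "kwargs": {"plan": [[1,0.003,-0.005,0.13,0,0,0],[1,0.003,-0.005,0.28,0,0,0],[1,0.003,-0.005,0.43,0,0,0],[1,0.003,-0.005,0.522,0,0,0],[1,0.003,-0.005,0.522,0,0,0],[-1,0.003,-0.005,0.522,0,0,0],[-1,0.003,-0.005,0.522,0,0,0],[-1,0.003,-0.005,0.522,0,0,0],[-1,0.003,-0.005,0.522,0,0,0],[-1,0.003,-0.005,0.522,0,0,0]]}}

```text
t: 24.55
position: [0.4429, -0.3107, 0.065]
ee_rot: [-3.141, 0.001, 3.142]
wrist_force: [0.3, 0.2, 0.7]
grip_width: 0.0573
grasp_force: 0.0
```

>>> {"fn": "servo_tool", "kwargs": {"plan": [[-1,0,0,0,0,0,0],[-1,0,0,0,0,0,0],[-1,0,0,0,0,0,0],[-1,0,0,0,0,0,0],[-1,0,0,0,0,0,0],[-1,0,0,0,0,0,0]]}}

```text
t: 25.15
position: [0.4428, -0.3105, 0.0644]
ee_rot: [3.141, 0.0, -3.142]
wrist_force: [-0.3, 2.2, 2.8]
grip_width: 0.0367
grasp_force: 30.0
```

>>> {"fn": "servo_tool", "kwargs": {"plan": [[-1,0,0,-0.03,0,0,0],[-1,0,0,-0.1,0,0,0],[-1,0,0,-0.2,0,0,0],[-1,0,0,-0.31,0,0,0],[-1,0,0,-0.42,0,0,0],[-1,0,0,-0.5,0,0,0],[-1,0,0,-0.53,0,0,0],[-1,0,0,-0.53,0,0,0]]}}

```text
t: 25.95
position: [0.4428, -0.3107, 0.224]
ee_rot: [-3.141, 0.001, 3.142]
wrist_force: [0.3, -0.2, -3.4]
grip_width: 0.0367
grasp_force: 30.0
```

>>> {"fn": "servo_tool", "kwargs": {"plan": [[-1,0,0.05,0,0,0,0],[-1,0,0.15,0,0,0,0],[-1,0,0.27,0,0,0,0],[-1,0,0.39,0,0,0,0],[-1,0,0.51,0,0,0,0],[-1,0,0.63,0,0,0,0],[-1,0,0.75,0,0,0,0],[-1,0,0.86,0,0,0,0],[-1,0,0.95,0,0,0,0],[-1,0,1.0,0,0,0,0]]}}

```text
t: 26.95
position: [0.4416, -0.0081, 0.2219]
ee_rot: [3.141, -0.002, -3.14]
wrist_force: [0.3, -0.4, -2.7]
grip_width: 0.0365
grasp_force: 30.0
```

>>> {"fn": "servo_tool", "kwargs": {"plan": [[-1,0,0.05,0,0,0,0],[-1,0,0.15,0,0,0,0],[-1,0,0.27,0,0,0,0],[-1,0,0.39,0,0,0,0],[-1,0,0.51,0,0,0,0],[-1,0,0.63,0,0,0,0],[-1,0,0.75,0,0,0,0],[-1,0,0.86,0,0,0,0],[-1,0,0.95,0,0,0,0],[-1,0,1.0,0,0,0,0]]}}

```text
t: 27.95
position: [0.4414, 0.2912, 0.2217]
ee_rot: [-3.14, -0.002, -3.14]
wrist_force: [-0.3, -1.1, -3.2]
grip_width: 0.0365
grasp_force: 30.0
```

>>> {"fn": "servo_tool", "kwargs": {"plan": [[-1,0,0.025,0,0,0,0],[-1,0,0.043,0,0,0,0],[-1,0,0.043,0,0,0,0]]}}

```text
t: 28.25
position: [0.4427, 0.3021, 0.2231]
ee_rot: [-3.141, -0.0, 3.141]
wrist_force: [-0.1, -0.4, -2.7]
grip_width: 0.0369
grasp_force: 30.0
```

```bash
python3 - <<'E'
from h import *
p=capture('scene')
for q in ['tray_blue_seat','nozzle_mid','mill_mid']:print([(r['score'],r['position']) for r in nets.landmark_of(p,q)])
p=wrist([('blue',.26)],'w8')
print([(r['score'],r['position']) for r in nets.landmark_of(p,'tray_blue_seat')])
go([.443,.3025,.0695])
print(bot.sense()['wrist_force'],bot.sense()['grip_width'])
E
```

```text
[(0.73, [0.4632, -0.0161, 0.0632]), (0.58, [0.4462, 0.3089, 0.0034]), (0.47, [0.6193, 0.2998, -0.0009])]
[(0.78, [0.4433, 0.3013, 0.214])]
[(0.85, [0.4608, -0.0116, 0.0625])]
blue 0.26 [291, 182, 72, 55, 2576] [326.5 206.6] [0.3917 0.3028 0.26  ]
blue 0.26 [294, 297, 57, 53, 2433] [321.8 323.1] [0.4486 0.3006 0.26  ]
[(0.7, [0.4432, 0.3055, 0.0062])]
pos [0.4429 0.3019 0.2235] [3.1416e+00 2.0000e-04 3.1409e+00] t 28.55
shift [-4.000e-04  2.100e-03  5.132e-01] turn [ 0.      0.0001 -0.0004]
[ 0.32493411 -0.78371262 -3.6149615 ] 0.03681993620720212
```

View pics/w8.png

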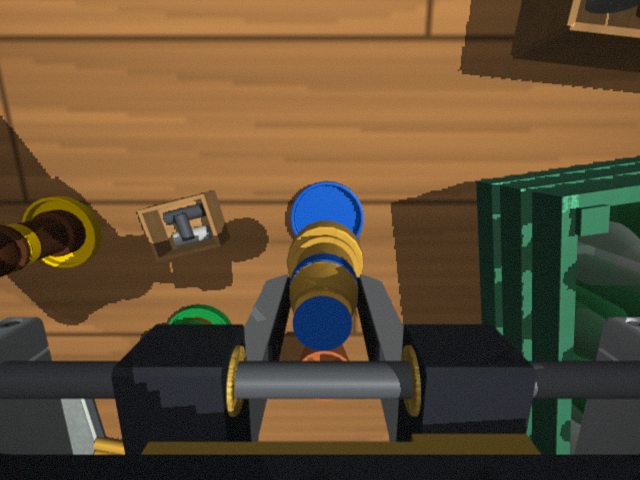

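The tray is centred near column 327 and the nozzle near 322, so I'll nudge about 2 mm in +y while lowering. The carton and crate are clear.

>>> {"fn": "servo_tool", "kwargs": {"plan": [[-1,0,0.006,0.08,0,0,0],[-1,0,0.006,0.19,0,0,0],[-1,0,0.006,0.3,0,0,0],[-1,0,0.006,0.39,0,0,0],[-1,0,0.006,0.45,0,0,0],[-1,0,0.006,0.475,0,0,0],[-1,0,0.006,0.485,0,0,0],[-1,0,0.006,0.494,0,0,0],[-1,0,0.006,0.5,0,0,0],[-1,0,0.006,0.5,0,0,0]]}}

```text
t: 29.55
position: [0.4429, 0.3042, 0.0738]
ee_rot: [3.141, 0.001, -3.142]
wrist_force: [0.8, 0.6, -3.1]
grip_width: 0.0368
grasp_force: 30.0
```

>>> {"fn": "servo_tool", "kwargs": {"plan": [[-1,0,0,0.004,0,0,0],[-1,0,0,0.008,0,0,0],[-1,0,0,0.008,0,0,0]]}}

```text
t: 29.85
position: [0.4427, 0.3041, 0.0709]
ee_rot: [-3.142, -0.0, -3.142]
wrist_force: [0.5, -0.1, -3.3]
grip_width: 0.0369
grasp_force: 30.0
```

>>> {"fn": "servo_tool", "kwargs": {"plan": [[-1,0,0,0.003,0,0,0],[-1,0,0,0.003,0,0,0]]}}

```text
t: 30.05
position: [0.4427, 0.3041, 0.07]
ee_rot: [-3.142, -0.0, -3.142]
wrist_force: [-0.3, 0.8, -3.8]
grip_width: 0.0369
grasp_force: 30.0
```

>>> {"fn": "servo_tool", "kwargs": {"plan": [[-1,0,0,0.003,0,0,0],[-1,0,0,0.003,0,0,0]]}}

```text
t: 30.25
position: [0.4429, 0.3042, 0.0694]
ee_rot: [3.141, 0.001, -3.142]
wrist_force: [-0.7, 0.3, -0.6]
grip_width: 0.0364
grasp_force: 30.0
```

>>> {"fn": "servo_tool", "kwargs": {"plan": [[-1,0,0,0.003,0,0,0],[-1,0,0,0.003,0,0,0]]}}

```text
t: 30.45
position: [0.4432, 0.3045, 0.0692]
ee_rot: [3.141, 0.002, -3.142]
wrist_force: [-2.1, 0.0, 7.1]
grip_width: 0.0368
grasp_force: 30.0
```

Seated. Releasing and rising.

>>> {"fn": "servo_tool", "kwargs": {"plan": [[0.5,0,0,0,0,0,0],[1,0,0,0,0,0,0],[1,0,0,0,0,0,0],[1,0,0,0,0,0,0],[1,0,0,0,0,0,0],[1,0,0,0,0,0,0],[1,0,0,-0.07,0,0,0],[1,0,0,-0.2,0,0,0],[1,0,0,-0.35,0,0,0],[1,0,0,-0.48,0,0,0]]}}

```text
t: 31.45
position: [0.4426, 0.3041, 0.2144]
ee_rot: [3.141, 0.001, -3.142]
wrist_force: [1.2, -0.2, 0.7]
grip_width: 0.0938
grasp_force: 0.0
```

>>> {"fn": "servo_tool", "kwargs": {"plan": [[1,0,0,-0.05,0,0,0],[1,0,0,-0.05,0,0,0],[1,0,0,-0.05,0,0,0]]}}

```text
t: 31.75
position: [0.4425, 0.304, 0.2262]
ee_rot: [-3.141, -0.001, -3.142]
wrist_force: [-0.1, -0.2, -0.1]
grip_width: 0.0939
grasp_force: 0.0
```

```bash
python3 - <<'E'
from h import *
p=wrist([('blue',.115),('blue',.012)])
p=capture('scene');cv2.imwrite('pics/end.png',p['image'])
for q in ['nozzle_mid','mill_mid','tin_mid','jar_mid','pot','carton']:print(q,[(r['score'],r['position']) for r in nets.landmark_of(p,q)][:2])
E
```

```text
blue 0.115 [290, 182, 71, 72, 2158] [326.  217.7] [0.4234 0.3059 0.115 ]
blue 0.012 [290, 182, 71, 72, 2158] [326.  217.7] [0.4422 0.3067 0.012 ]
nozzle_mid [(0.87, [0.4427, 0.3062, 0.0602])]
mill_mid [(0.84, [0.4602, -0.0143, 0.0645]), (0.37, [0.5961, 0.1402, 0.0026])]
tin_mid [(0.62, [0.6106, -0.2909, 0.0413])]
jar_mid [(0.86, [0.5966, 0.1363, 0.0499])]
pot [(0.79, [0.6172, 0.3004, -0.0027])]
carton [(0.94, [0.4463, 0.1487, -0.0007])]
```

View pics/end.png

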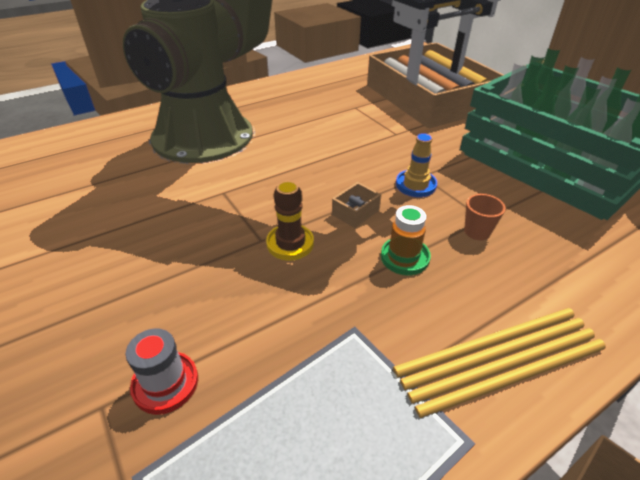

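All four lots stand upright in their trays: tin (155,370), mill (289,220), jar (408,240) and nozzle (420,165). The pot and carton are where they began.

```bash
python3 -c "
from bench import bot
print(bot.hand_in())"
```

```text
the job is handed in; nothing more can be done
None
```

I handed the job in at about 32 s: in the last camera check all four lots stood upright and released in their matching trays, with the pot and carton still in place; the hand-in returned no verdict.

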